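# Ready the inlay-ring box: dish in place, lid held half open

### The arm

A 6-joint arm with a two-finger parallel gripper is mounted at the origin on the work surface. World frame = base frame: x ahead of the robot, y to its left, z up, the work surface at z = 0. Lengths are in mm, angles in rad, forces in N, time in s.
With the tool pointing down it reaches from about 350 to 875 mm from the base axis. Payload 15.5 kg.
Tool frame: the origin (TCP) lies midway between the tips of the shut fingers; the grasp point (between the pads) lies manip.grip_point_offset behind it (manip.grip_point_offset is the distance from the TCP to the grasp point, in mm); z points along the fingers, y is the line along which they close (so a half turn about z gives the same grasp; the last joint's range is limited). The gripper opens to 85 mm and grips with 20 to 120 N. Pads are 22 mm wide; open, the fingers measure 114 mm over their backs; the gripper's body (76 mm by 85 mm) begins 54 mm behind the grasp point. The pads swing forward as they close: fully open they stand 13 mm farther back than shut.
Start: joints at [-1.228, 0.494, 1.345, -0, 1.302, -0.096], TCP at [265.535, -565.79, 231.277] pointing down, gripper open.
Joint ranges: [-2.91, 2.91], [-0.82, 2.16], [0.22, 2.67], [-1.22, 4.37], [0.12, 2.79], [-3.08, 3.08]. Speed limits (rad/s): [1.89, 1.89, 2.57, 3.01, 3.01, 3.01].

### API

Orientations are given as a rotation vector (axis times angle).
In Python, from workcell import readout, optics, manip gives the robot as it stands. The module is installed in compiled form; this text tells all that it offers.
- The arm moves only by the tool carry_out, never from a script. Its argument "rows" is a list of rows, each a list of 4 numbers: the shift along the world's x, y, z in cm, then the turn about the world's z in rad. A call has 1 to 12 rows; each row is the pose to reach, as a shift and turn from the pose commanded when the call began; what a row does not reach only later rows make up. A row lasts 1/10 s, in which the tool goes at most 50 mm and 8.59 degrees, less where a joint would pass 70% of its speed; a pose out of reach is approached as far as the arm can. A call with a gripper value outside its range is refused whole. "hand" is the opening, from -1 (shut) to 1 (fully open), set as the call begins (left out, the last holds). The fingers move at their own pace and stop on an object; "newtons" is the grip in N (left out, the last holds). Time passes only in rows, so rows that repeat a pose let the fingers close. It gives the time, the measured TCP pose, the force, the opening and the grip force at its end, in the units of the state.
- readout.observe(): the state, without advancing time (a new reading comes with each control period).
- optics.read_camera(name): name is "side" or "top"; returns a dict with "frame" (384x512x3 uint8, blue, green, red), "K" (3x3 intrinsics, pixels), "distortion" ([k1, k2, p1, p2, k3] as OpenCV has them; the pictures are not rectified), "R" (3x3) and "t" (3): a world point X has camera coordinates R X + t. Camera axes: x right, y down, z forward; pixel columns grow to the right and rows downward; lengths in mm; the calibration is good to about 2 mm. A picture is of the moment at which its call begins. There is no depth.
- manip.close_job(): hands the job in; it is judged then, once.
The state is a dict: "clock": time; "q": joint angles; "qd": joint speeds; "effort": joint torques, N m; "position": TCP position; "eef_rot": TCP orientation; "contact_force": force on the tool from outside, world axes, zero at the start; "wrist_torque": the same for the moment, N m; "grip_width": finger opening in mm; "grasp_force": force on a finger pad.
Only numpy, scipy, OpenCV 4.12 (cv2) and the standard library are available. Lean on these libraries where they do the work, as an engineer would, in place of code of your own. Each camera call takes 0.05 s, during which the arm holds its last target. There are 200 camera calls.

### The job

I need to pick inlay rings out of the lidded wooden box into the glazed dish. With the lid still shut, slide the dish along the bench, without lifting or tipping it, until the whole dish stands centred on the round cork pad; then raise the box's hinged lid and hold it half open at 45 degrees (give or take about 5), keeping the dish where it is. The lid falls shut by itself, so finish while still holding it steady there, and leave the spacer block, tuning pipe and depth gauge alone.

Things in the scene. Friction and masses are not known exactly. Their poses are not given: they have to be found in the camera images.
- dish: loose round celadon-glazed dish, open on top, 110 mm across and 32 mm high, upright outer wall (foot 96 mm across, bevelled up to full width at 8 mm height), wall 5 mm, inner floor 6 mm up, 0.2 to 0.4 kg; origin at the centre of its underside, z up. It starts on the left or the right of the bench
- pad: round cork pad 140 mm across let in flush with the bench top (nothing to bump into), fixed, in the middle of the bench; origin at its centre on the bench top
- box: wooden box fixed to the bench, 150 mm (x) by 170 mm (y) by 70 mm high, with a 10 mm thick lid on top (80 mm over all). Origin at the centre of its underside; its -x side is the front, with the lid's handle, roughly towards the robot; its +x side carries the hinge. It stands left or right, opposite to the dish
- lid (a joint): lid angle in rad: 0 shut, grows as the front of the lid rises, 0.785 is 45 degrees, stop at 1.9. The free hinge has no spring: the lid (about 0.15 to 0.3 kg) falls shut below about 1.5 rad unless it is held
- lid_hinge (a point): point on the hinge line at the middle of the box's far top edge: 75 mm along the box's +x from its origin and 70 mm up, at the level of the lid's underside; the hinge line runs along the box's y axis
- lid_handle (a point): point in the middle of the lid's handle, a dark wooden tongue jutting 48 mm past the lid's front edge in the lid's plane, 24 mm wide (along the hinge), 16 mm thick, underside level with the lid's; free at the sides and below. 180 mm from the hinge line, 8 mm above the lid's underside plane (78 mm above the bench when shut). Axes turn with the lid: -x out along the tongue, y along the hinge, z out of the lid's top
- spacer: loose sandalwood block 40 x 60 x 28 mm between the robot and the pad; origin at the centre of its underside
- pipe: loose dark bronze tuning pipe 130 mm long with two square collars, 24 mm high, lying along its x beyond the pad; origin under its middle
- gauge: loose flat brass depth gauge, T-shaped: a 50 mm cross bar at the near end of a beam that runs 120 mm along its +x, 22 mm high, beyond the pad; origin at the cross bar on the bench
Not all that is in view belongs to the job. Of the things that look like the dish, take the one that is farthest to the robot's left at the start. Of the things that look like the gauge, the larger one is meant.

How it is judged (in metres and radians):
On the way, in this order (a step that is already met when the one before it is completed fails the run):
1. the dish stands on the cork pad while the lid is still shut (horizontal distance between dish and pad below 0.018 m and linear speed of dish below 0.02 m/s and value of joint lid below 0.06 rad), for 0.2 s.
2. the lid is raised by the fingers (value of joint lid above 0.4 rad and contact force between the fingers and lid above 0.3 N), for 0.1 s.
At the end, for the whole second after the job is handed in: The fingers carry the lid, still, at 45 degrees (39 to 51) with nothing loose under it, and the dish stands flat and still with its centre within 18 mm of the cork pad's centre (horizontal distance between dish and pad below 0.018 m and linear speed of dish below 0.02 m/s and height (world z) of dish below 0.006 m and angle between dish's own z axis and vertical below 0.08 rad and value of joint lid between 0.68 and 0.89 rad and velocity of joint lid between -0.08 and 0.08 rad/s and contact force between the fingers and lid above 0.3 N and contact force between lid and spacer below 0.1 N and contact force between lid and pipe below 0.1 N and contact force between lid and gauge below 0.1 N and contact force between lid and dish below 0.1 N); the arm keeps its last pose, push and grip.
It fails at once if the dish is lifted off the bench (over 10 mm) or tipped (over 0.25 rad) (height (world z) of dish above 0.01 m or angle between dish's own z axis and vertical above 0.25 rad).
It fails at once if the sandalwood spacer block is disturbed (moved over 15 mm) (distance of spacer from where it was at the start of the episode above 0.015 m).
It fails at once if the tuning pipe is disturbed (moved over 15 mm) (distance of pipe from where it was at the start of the episode above 0.015 m).
It fails at once if the depth gauge is disturbed (moved over 15 mm) (distance of gauge from where it was at the start of the episode above 0.015 m).
It also fails if it takes over 58 s, if anything falls off the work surface, if the arm or the gripper's body presses on something with over 40 N, if the wrist force passes 120 N, or if a joint passes its speed limit or range.

## Working session

There is one attempt and no reset: what is moved stays moved. The work goes in short steps, Python scripts to look and compute and a tool call to move; the robot and the scene stay as the last step left them, time stands still between calls to the robot, and variables do not carry over. Pictures are saved under pics/ and viewed, at most 10 in all, crops included, and the job is handed in when it is done.

Besides the shell and the picture viewer there is one more tool, called by a JSON object that holds its "name" and its "arguments", one argument or row to a line. carry_out: Moves the arm, as the interface text tells. Its arguments: {"type":"object","properties":{"rows":{"type":"array"},"hand":{"type":"number"},"newtons":{"type":"number"}},"required":["rows"]}

```bash
mkdir -p pics; cat > h.py <<'E'
import numpy as np, cv2
from workcell import readout, optics, manip
def ray(c,uv,z):
    n=cv2.undistortPoints(np.array([[uv]],float),c["K"],np.array(c["distortion"],float))[0,0]
    R=np.array(c["R"]);t=np.array(c["t"]).ravel()
    d=R.T@np.array([n[0],n[1],1]);o=-R.T@t
    return o+d*(z-o[2])/d[2]
def proj(c,X):
    return cv2.projectPoints(np.array(X,float).reshape(-1,3),cv2.Rodrigues(np.array(c["R"]))[0],np.array(c["t"],float),np.array(c["K"],float),np.array(c["distortion"],float))[0].reshape(-1,2)
E
python3 - <<'E'
from h import *
for n in("top","side"):
    c=optics.read_camera(n); cv2.imwrite(f"pics/{n}0.png",cv2.resize(c["frame"],(800,600)))
    cv2.imwrite(f"{n}0raw.png",c["frame"])
    print(n,-np.array(c["R"]).T@np.array(c["t"]).ravel(), np.array(c["R"]).round(2).tolist())
print(readout.observe(),manip.grip_point_offset)
E
```

```text
top [419.1707569  -45.13908763 988.71274147] [[-0.01, -1.0, -0.03], [-0.99, 0.01, -0.15], [0.15, 0.02, -0.99]]
side [285.74280505 835.39599601 810.18755924] [[-0.95, -0.3, -0.0], [-0.19, 0.6, -0.78], [0.24, -0.74, -0.63]]
{'clock': 0.1, 'q': array([-1.22752753e+00,  4.94124997e-01,  1.34607574e+00,  4.18046655e-06,
        1.30250443e+00, -9.54898118e-02]), 'qd': array([-0.00075866, -0.00153964, -0.00240772,  0.00018047,  0.00084427,
       -0.0015656 ]), 'effort': array([ 1.98413421e-03, -8.83589673e+01, -3.84562612e+01,  4.23240510e-05,
        5.29031895e-03,  5.14469704e-06]), 'position': array([ 265.40853117, -565.48364973,  230.75520211]), 'eef_rot': array([-3.06521957e+00, -6.83443404e-01,  2.09590962e-04]), 'contact_force': array([-0.38391786,  0.12367948, -0.12088499]), 'wrist_torque': array([-0.02041238, -0.01959468, -0.02790957]), 'grasp_force': 0.0, 'grip_width': 85.4191332774465} 18.700000000000003
```

View pics/top0.png

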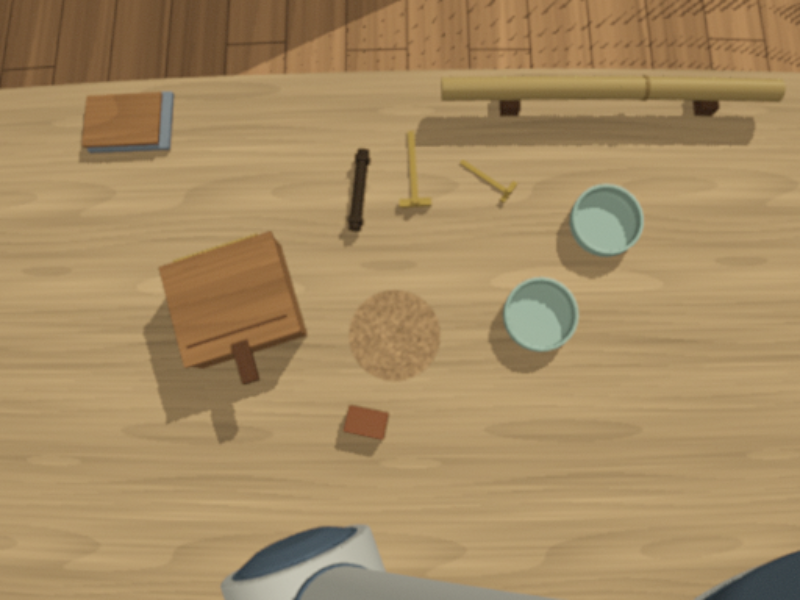

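View pics/side0.png

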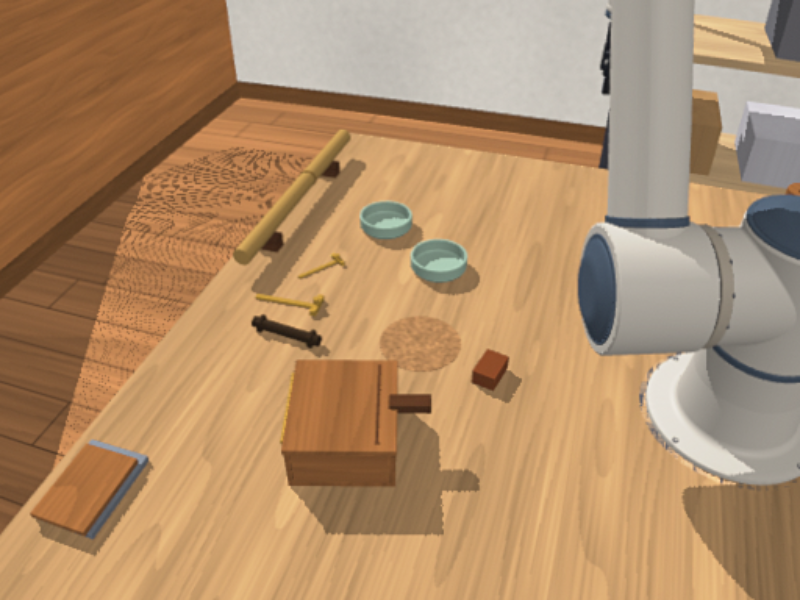

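The top view has +x up and +y left. It shows the box at about (235,300) with its handle at (246,362), the pad at (395,335), the spacer at (366,422) and the pipe at (359,190).

- **Dish:** the candidates are at (541,314) and (607,220). I take (541,314) because it is farther left, so larger y.
- **Gauge:** the candidates are at (413,175) and (490,180). The larger one, at (413,175), is the gauge, and I only have to avoid both.

Next I'll measure these and confirm with one crop.

```bash
python3 - <<'E'
from h import *
c=optics.read_camera("top"); f=c["frame"]; s=512/800
hsv=cv2.cvtColor(f,cv2.COLOR_BGR2HSV)
# dishes
m=cv2.inRange(hsv,(65,25,60),(100,255,255)); m[300:]=0
n,l,st,ce=cv2.connectedComponentsWithStats(m)
for i in range(1,n):
    if st[i,4]>500:
        ct=cv2.findContours((l==i).astype(np.uint8),cv2.RETR_EXTERNAL,cv2.CHAIN_APPROX_NONE)[0][0]
        P=np.array([ray(c,p[0].astype(float),32)[:2] for p in cv2.convexHull(ct)],np.float32)
        print("dish",ce[i]/s,cv2.minEnclosingCircle(P))
# pad: texture/colour difference: print hsv samples
for name,uv in dict(pad=(395,335),bench=(450,250),bench2=(395,400)).items():
    u,v=int(uv[0]*s),int(uv[1]*s); print(name,hsv[v-5:v+6,u-5:u+6].reshape(-1,3).mean(0))
lab=cv2.cvtColor(cv2.GaussianBlur(f,(5,5),0),cv2.COLOR_BGR2LAB).astype(float)
roi=np.zeros(m.shape,np.uint8); cv2.circle(roi,(int(395*s),int(335*s)),40,255,-1)
ref=lab[214,253]; b=lab[160,288]
d=(np.linalg.norm(lab-ref,axis=2)<np.linalg.norm(lab-b,axis=2)).astype(np.uint8)*255&roi
d=cv2.morphologyEx(d,cv2.MORPH_OPEN,np.ones((5,5)))
ct=max(cv2.findContours(d,cv2.RETR_EXTERNAL,cv2.CHAIN_APPROX_NONE)[0],key=cv2.contourArea)
P=np.array([ray(c,p[0].astype(float),0)[:2] for p in cv2.convexHull(ct)],np.float32)
print("pad",cv2.fitEllipse(P),cv2.minEnclosingCircle(P))
for nme,uv,z in [("lidTL",(160,267),80),("lidTR",(271,233),80),("lidBR",(305,332),80),("lidBL",(184,366),80),("hbase",(241,343),86),("htipL",(240,384),86),("htipR",(258,380),86),
  ("sp1",(349,406),28),("sp2",(389,412),28),("sp3",(384,439),28),("sp4",(344,433),28),("pipeN",(355,231),12),("pipeF",(362,150),12),("gN",(415,203),20),("gNr",(431,202),20),("g2",(505,197),20),("rackL",(441,90),60)]:
    print(nme,ray(c,(uv[0]*s,uv[1]*s),z)[:2].round(1))
q=f[100:300,90:430]; cv2.imwrite("pics/crop.png",cv2.resize(q,(800,470),interpolation=cv2.INTER_CUBIC))
E
```

```text
pad [ 16.76859504 117.38016529 161.80991736]
bench [ 18.32231405 101.38016529 179.03305785]
bench2 [ 18.37190083 101.51239669 180.23966942]
pad ((513.1494750976562, -12.84797191619873), (135.84710693359375, 140.6925048828125), 14.540336608886719) ((513.4420776367188, -11.84509563446045), 71.41355895996094)
lidTL [608.  324.1]
lidTR [655.  160.9]
lidBR [510.9 109.7]
lidBL [464.3 282.6]
hbase [495.8 199.2]
htipL [438.6 199.4]
htipR [444.  174.1]
sp1 [406.7  53. ]
sp2 [397.6  -5.4]
sp3 [358.8   2.2]
sp4 [367.8  60.4]
pipeN [673.1  45.4]
pipeF [804.8  34.5]
gN [713.7 -47.7]
gNr [714.9 -72.4]
g2 [ 721.2 -186.4]
rackL [880.7 -90.1]
```

View pics/crop.png

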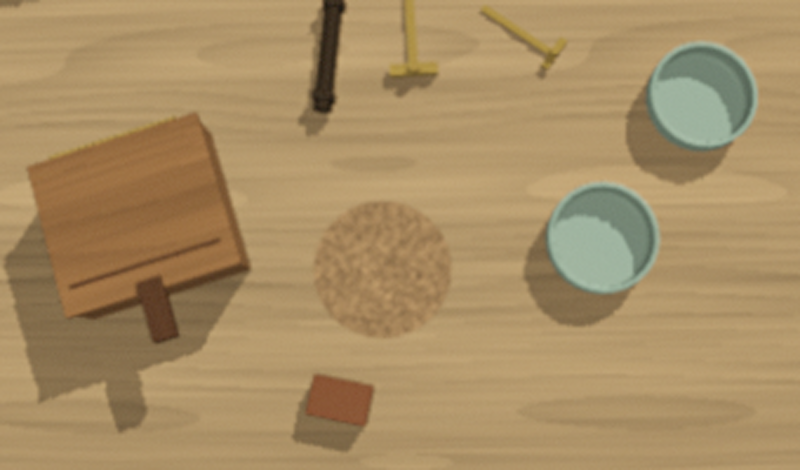

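The crop confirms it: the dish at about (602,238) in the crop, (541,314) in the top view, is the left one of the pair. My first colour mask missed the glaze, so I'll redo the dish measurement.

```bash
python3 - <<'E'
from h import *
c=optics.read_camera("top"); f=c["frame"]; s=512/800
hsv=cv2.cvtColor(f,cv2.COLOR_BGR2HSV)
m=cv2.inRange(hsv,(50,15,60),(105,255,255)); m[280:]=0
n,l,st,ce=cv2.connectedComponentsWithStats(cv2.morphologyEx(m,cv2.MORPH_OPEN,np.ones((3,3))))
print(hsv[202,345])
for i in range(1,n):
    if st[i,4]>300:
        ct=max(cv2.findContours((l==i).astype(np.uint8),cv2.RETR_EXTERNAL,cv2.CHAIN_APPROX_NONE)[0],key=len)
        P=np.array([ray(c,p[0].astype(float),32)[:2] for p in cv2.convexHull(ct)],np.float32)
        print("dish",ce[i]/s,cv2.minEnclosingCircle(P),cv2.fitEllipse(P)[:2])
s_=readout.observe();print(s_["position"],s_["contact_force"])
E
```

```text
[ 61  30 180]
dish [605.88418431 219.7248599 ] ((681.5422973632812, -336.3580017089844), 56.3018798828125) ((680.43994140625, -337.1172790527344), (106.2425765991211, 112.26226043701172))
dish [539.96422746 314.09864324] ((537.5948486328125, -229.91305541992188), 54.504539489746094) ((537.9133911132812, -229.7860870361328), (105.55115509033203, 109.03168487548828))
[ 265.47777139 -565.58765392  230.90448227] [ 0.72035414  0.3370661  -1.02817262]
```

{"name": "carry_out", "arguments": {
  "rows": [
    [4, 4, 0, -0.12],
    [8, 8, -2, -0.24],
    [12, 12, -5, -0.36],
    [16, 16, -8, -0.44],
    [20, 20, -10, -0.44],
    [24, 24, -12, -0.44],
    [27.25, 28.3, -13, -0.44],
    [27.25, 28.3, -14, -0.44],
    [27.25, 28.3, -14, -0.44],
    [27.25, 28.3, -14, -0.44],
    [27.25, 28.3, -14, -0.44],
    [27.25, 28.3, -14, -0.44]
  ],
  "hand": 1,
  "newtons": 25
}}

```text
clock: 1.4
position: [537.7, -283.7, 91.7]
eef_rot: [3.141, -0.003, 0.001]
contact_force: [-0.3, 0.1, 0.2]
grip_width: 84.9
grasp_force: 0.0
```

{"name": "carry_out", "arguments": {
  "rows": [
    [0, 0.1, -2, 0],
    [0, 0.1, -4, 0],
    [0, 0.1, -6, 0],
    [0, 0.1, -7, 0],
    [0, 0.1, -7.6, 0],
    [0, 0.1, -7.6, 0],
    [0, 0.1, -7.6, 0]
  ]
}}

```text
clock: 2.1
position: [538.3, -282.2, 16.0]
eef_rot: [3.141, -0.002, 0.001]
contact_force: [0.2, -1.0, 0.0]
grip_width: 85.6
grasp_force: 0.0
```

```bash
python3 - <<'E'
from h import *
c=optics.read_camera("side"); cv2.imwrite("pics/s1.png",cv2.resize(c["frame"][80:240,170:390],(800,582)))
o=readout.observe();print(o["position"],o["contact_force"])
E
```

```text
[ 538.40734243 -282.19214802   16.12041906] [ 0.70970231 -0.06535945 -0.11594995]
```

View pics/s1.png

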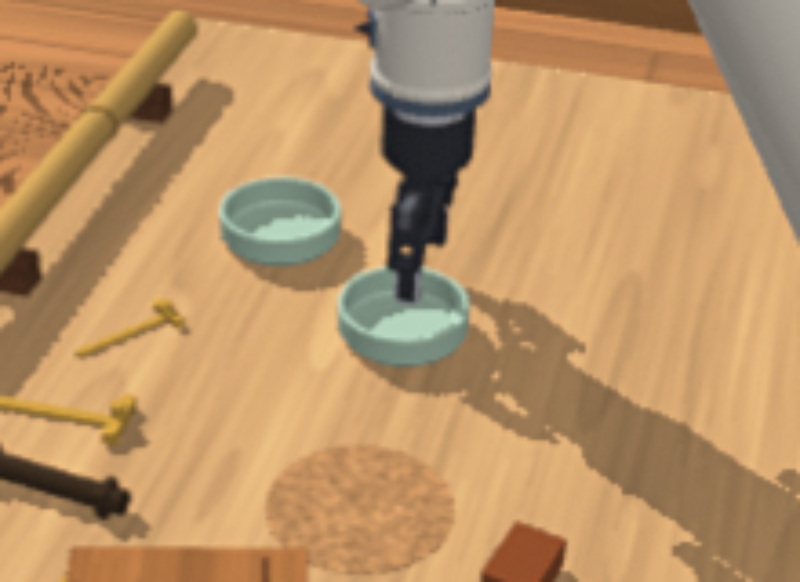

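One finger is inside the dish at (405,285) and the other is behind the wall, so I'll close on the wall.

{"name": "carry_out", "arguments": {
  "rows": [
    [0, 0, 0, 0],
    [0, 0, 0, 0],
    [0, 0, 0, 0],
    [0, 0, 0, 0],
    [0, 0, 0, 0],
    [0, 0, 0, 0],
    [0, 0, 0, 0],
    [0, 0, 0, 0],
    [0, 0, 0, 0],
    [0, 0, 0, 0]
  ],
  "hand": -1,
  "newtons": 25
}}

```text
clock: 3.15
position: [538.1, -281.8, 15.4]
eef_rot: [3.142, -0.002, 0.0]
contact_force: [1.1, 0.4, 2.5]
grip_width: 4.4
grasp_force: 26.3
```

{"name": "carry_out", "arguments": {
  "rows": [
    [-0.1, 1, 0, 0],
    [-0.3, 3, 0, 0],
    [-0.6, 5, 0, 0],
    [-0.8, 7, 0, 0],
    [-1.1, 9.5, 0, 0],
    [-1.4, 12, 0, 0],
    [-1.7, 14.5, 0, 0],
    [-2, 17, 0, 0],
    [-2.2, 19, 0, 0],
    [-2.4, 20.8, 0, 0],
    [-2.5, 21.7, 0, 0],
    [-2.5, 21.7, 0, 0]
  ]
}}

```text
clock: 4.35
position: [512.1, -62.8, 15.3]
eef_rot: [-3.141, -0.001, 0.002]
contact_force: [-0.9, 5.7, 4.9]
grip_width: 4.2
grasp_force: 26.7
```

{"name": "carry_out", "arguments": {
  "rows": [
    [0, 0, 0, 0],
    [0, 0, 0, 0],
    [0, 0, 0, 0]
  ]
}}

```text
clock: 4.65
position: [512.4, -64.5, 15.3]
eef_rot: [-3.141, 0.003, 0.002]
contact_force: [-1.0, 7.5, 7.5]
grip_width: 4.0
grasp_force: 26.9
```

```bash
python3 - <<'E'
from h import *
for n in("top","side"):
    c=optics.read_camera(n); f=c["frame"]
    cv2.imwrite(f"{n}2raw.png",f)
    if n=="side": cv2.imwrite("pics/s2.png",cv2.resize(f[120:330,170:390],(628,600)))
E
```

```text
(no output)
```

View pics/s2.png

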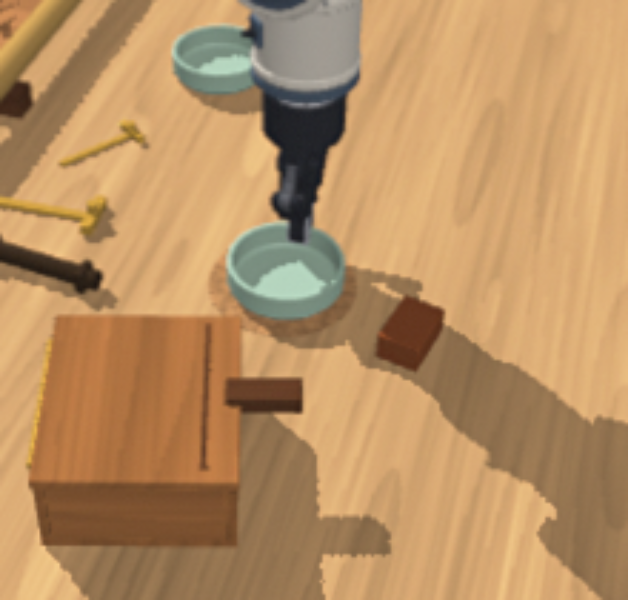

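The dish stands on the pad with an even cork rim showing at about (285,270). I'll release it and lift clear.

{"name": "carry_out", "arguments": {
  "rows": [
    [0, 0, 0, 0],
    [0, 0, 0, 0],
    [0, 0, 0, 0],
    [0, 0, 0, 0],
    [0, 0, 0, 0],
    [0, 0, 0, 0],
    [0, 0, 2, 0],
    [0, 0, 5, 0],
    [0, 0, 9, 0],
    [0, 0, 13, 0],
    [0, 0, 16, 0],
    [0, 0, 16, 0]
  ],
  "hand": 0.5
}}

```text
clock: 5.95
position: [514.9, -65.2, 179.1]
eef_rot: [3.14, -0.002, 0.01]
contact_force: [0.4, 0.8, 0.0]
grip_width: 64.0
grasp_force: 0.0
```

{"name": "carry_out", "arguments": {
  "rows": [
    [-3, -4, 0, 0],
    [-7, -9, 0, 0],
    [-11, -14, 0, 0],
    [-11, -18, 0, 0],
    [-11, -18, 0, 0],
    [-11, -18, 0, 0]
  ],
  "hand": 1
}}

```text
clock: 6.55
position: [402.4, -246.5, 174.8]
eef_rot: [-3.142, 0.007, 0.0]
contact_force: [-0.2, 1.0, 0.9]
grip_width: 85.4
grasp_force: 0.0
```

```bash
python3 - <<'E'
from h import *
c=optics.read_camera("top"); f=c["frame"]; s=512/800
hsv=cv2.cvtColor(f,cv2.COLOR_BGR2HSV)
m=cv2.inRange(hsv,(50,15,60),(105,255,255)); m[280:]=0
n,l,st,ce=cv2.connectedComponentsWithStats(cv2.morphologyEx(m,cv2.MORPH_OPEN,np.ones((3,3))))
for i in range(1,n):
    if st[i,4]>300:
        ct=max(cv2.findContours((l==i).astype(np.uint8),cv2.RETR_EXTERNAL,cv2.CHAIN_APPROX_NONE)[0],key=len)
        P=np.array([ray(c,p[0].astype(float),32)[:2] for p in cv2.convexHull(ct)],np.float32)
        print("dish",ce[i]/s,cv2.minEnclosingCircle(P))
# handle: dark brown
m=cv2.inRange(hsv,(0,60,20),(15,255,110)); 
n,l,st,ce=cv2.connectedComponentsWithStats(m[200:260,130:180])
print(st,ce)
i=1+np.argmax(st[1:,4]); ct=cv2.findContours((l==i).astype(np.uint8),cv2.RETR_EXTERNAL,cv2.CHAIN_APPROX_NONE,offset=(130,200))[0][0]
P=np.array([ray(c,p[0].astype(float),86)[:2] for p in ct],np.float32); print(cv2.minAreaRect(P),cv2.boxPoints(cv2.minAreaRect(P)))
c2=optics.read_camera("side"); 
cs=np.hstack([cv2.resize(f[140:270,90:310],(800,473))]); cv2.imwrite("pics/t3.png",cs)
print(readout.observe()["position"])
E
```

```text
dish [605.88613014 219.72777864] ((680.6287841796875, -336.6812744140625), 56.60717010498047)
dish [393.26390939 334.97546488] ((510.1961669921875, -12.732236862182617), 53.96156692504883)
dish [618.46606183 353.49294355] ((477.51922607421875, -337.80517578125), 82.83158111572266)
[[   0    0   50   60 2555]
 [  48    3    2    1    2]
 [  42    5    1    1    1]
 [  46    4    1    1    1]
 [  36    7    1    1    1]
 [  29    9    2    1    2]
 [  23   11    2    1    2]
 [  11   15    1    1    1]
 [  13   14    2    1    2]
 [   4   17    2    1    2]
 [   7   16    2    1    2]
 [   0   16   50   30  427]
 [   1   18    2    1    2]] [[24.23913894 29.61409002]
 [48.5         3.        ]
 [42.          5.        ]
 [46.          4.        ]
 [36.          7.        ]
 [29.5         9.        ]
 [23.5        11.        ]
 [11.         15.        ]
 [13.5        14.        ]
 [ 4.5        17.        ]
 [ 7.5        16.        ]
 [26.17564403 29.57611241]
 [ 1.5        18.        ]]
((469.3486328125, 197.51486206054688), (59.33830261230469, 110.98053741455078), 4.134469985961914) [[435.75598 250.72165]
 [443.7574  140.02994]
 [502.94128 144.30807]
 [494.93988 254.99979]]
[ 402.90334683 -244.14025517  174.80499657]
```

View pics/t3.png

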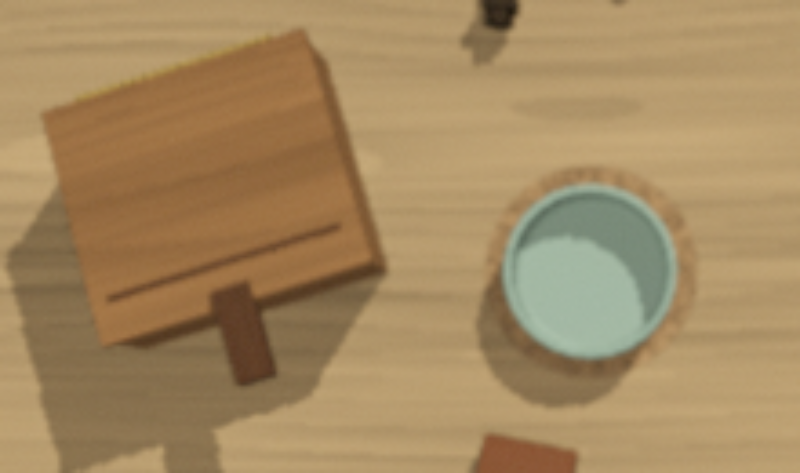

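The dish centre measures (510,-13) against the pad at (513,-12.5), so it is in place. The crop shows the handle from (231,289) to (256,380). I'll go above the handle at about (461,193), turned 0.27 so the jaws close along the hinge line.

{"name": "carry_out", "arguments": {
  "rows": [
    [0.6, 4, 0, 0.1],
    [1.2, 8, 0, 0.2],
    [1.8, 12, 0, 0.27],
    [2.4, 16, 0, 0.27],
    [3, 20, 0, 0.27],
    [3.6, 24.5, 0, 0.27],
    [4.2, 29, 0, 0.27],
    [4.8, 33.5, 0, 0.27],
    [5.4, 38, 0, 0.27],
    [5.8, 42, -1, 0.27],
    [5.8, 43.7, -2, 0.27],
    [5.8, 43.7, -2, 0.27]
  ]
}}

```text
clock: 7.85
position: [459.3, 195.5, 154.0]
eef_rot: [-3.112, -0.429, 0.003]
contact_force: [-0.2, 0.7, -0.1]
grip_width: 85.4
grasp_force: 0.0
```

{"name": "carry_out", "arguments": {
  "rows": [
    [0, 0, -2, 0],
    [0, 0, -4.5, 0],
    [0, 0, -7, 0],
    [0, 0, -9, 0],
    [0, 0, -9.6, 0],
    [0, 0, -9.6, 0],
    [0, 0, -9.6, 0]
  ]
}}

```text
clock: 8.55
position: [461.3, 192.4, 60.1]
eef_rot: [-3.113, -0.421, -0.001]
contact_force: [-0.1, -0.1, -0.0]
grip_width: 85.2
grasp_force: 0.0
```

```bash
python3 - <<'E'
from h import *
c=optics.read_camera("side"); cv2.imwrite("pics/s4.png",cv2.resize(c["frame"][150:330,150:390],(800,600)))
o=readout.observe();print(o["position"],o["contact_force"])
c=cv2.imread("top0raw.png")
t=optics.read_camera("top")
for n,p,z in [("TL",(42,113),80),("TR",(303,30),80),("BR",(380,258),80),("BL",(103,345),80),("tip",(256.5,380.5),86),("base",(231,290),86)]:
    print(n,ray(t,(p[0]/3.636+90,p[1]/3.636+140),z)[:2].round(1))
E
```

```text
[461.44489352 192.38910989  60.25581597] [ 0.45414862  0.10789302 -0.0835409 ]
TL [607.5 326.1]
TR [657.  161.2]
BR [514.2 111.2]
BL [462.9 281.3]
tip [440.9 184.1]
base [495.3 200.8]
```

View pics/s4.png

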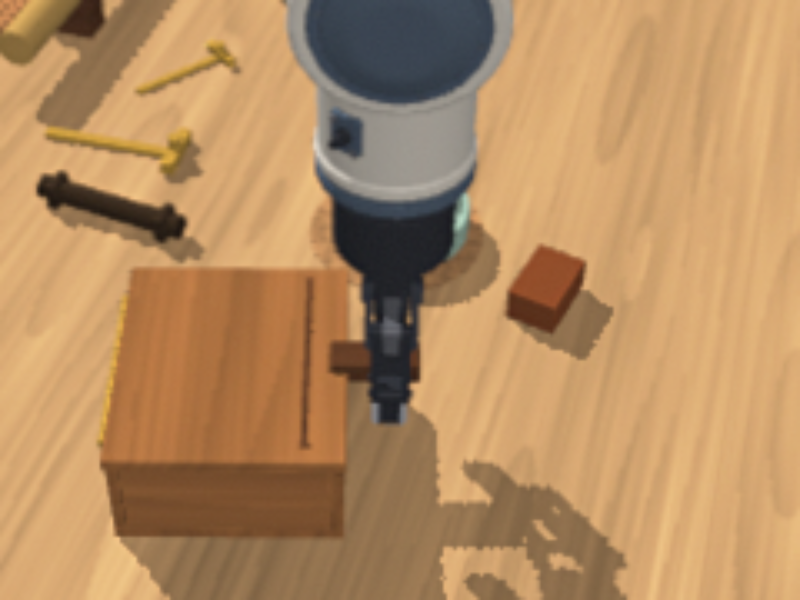

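The fingers straddle the handle at about (390,360) in this view, and nothing else is near. I'll close, then follow the lid arc, which I worked out with radius 180 mm and box yaw 0.29.

{"name": "carry_out", "arguments": {
  "rows": [
    [0.1, -0.1, 0, 0.02],
    [0.1, -0.1, 0, 0.02],
    [0.1, -0.1, 0, 0.02],
    [0.1, -0.1, 0, 0.02],
    [0.1, -0.1, 0, 0.02],
    [0.1, -0.1, 0, 0.02],
    [0.1, -0.1, 0, 0.02],
    [0.1, -0.1, 0, 0.02],
    [0.1, -0.1, 0, 0.02],
    [0.1, -0.1, 0, 0.02]
  ],
  "hand": -1,
  "newtons": 35
}}

```text
clock: 9.65
position: [461.8, 191.9, 59.5]
eef_rot: [-3.108, -0.452, -0.0]
contact_force: [-4.4, 9.6, 6.1]
grip_width: 23.2
grasp_force: 37.4
```

{"name": "carry_out", "arguments": {
  "rows": [
    [0.05, 0.02, 0.9, 0],
    [0.16, 0.05, 1.8, 0],
    [0.3, 0.1, 2.7, 0],
    [0.5, 0.15, 3.55, 0],
    [0.5, 0.15, 3.55, 0]
  ]
}}

```text
clock: 10.15
position: [466.9, 193.5, 95.5]
eef_rot: [-3.108, -0.452, -0.0]
contact_force: [-2.1, 9.9, -2.1]
grip_width: 23.5
grasp_force: 36.3
```

{"name": "carry_out", "arguments": {
  "rows": [
    [0.25, 0.07, 0.85, 0],
    [0.5, 0.15, 1.7, 0],
    [0.8, 0.25, 2.55, 0],
    [1.15, 0.35, 3.4, 0],
    [1.55, 0.47, 4.2, 0],
    [1.98, 0.6, 5, 0],
    [2.45, 0.74, 5.75, 0],
    [2.95, 0.9, 6.45, 0],
    [3.5, 1.05, 7.15, 0],
    [4.05, 1.22, 7.85, 0],
    [4.6, 1.38, 8.4, 0],
    [5.1, 1.54, 8.95, 0]
  ]
}}

```text
clock: 11.35
position: [517.4, 209.0, 184.0]
eef_rot: [-3.107, -0.452, 0.003]
contact_force: [2.0, 9.4, -9.9]
grip_width: 23.3
grasp_force: 38.0
```

{"name": "carry_out", "arguments": {
  "rows": [
    [0, 0, 0, 0],
    [0, 0, 0, 0],
    [0, 0, 0, 0],
    [0, 0, 0, 0],
    [0, 0, 0, 0]
  ]
}}

```text
clock: 11.85
position: [517.5, 209.1, 184.0]
eef_rot: [-3.107, -0.452, 0.001]
contact_force: [-1.9, 10.1, -2.3]
grip_width: 23.3
grasp_force: 38.8
```

```bash
python3 - <<'E'
from h import *
c=optics.read_camera("side"); f=c["frame"]
y=.293;ax=np.array([np.cos(y),np.sin(y),0]);ay=np.array([-np.sin(y),np.cos(y),0]);H=np.array([632.3,243.6,70])
g=cv2.resize(f[110:350,130:390],(650,600))
# predicted lid front top corners (156 from hinge, 10 up) at 39,45,51 deg
for d,col in((39,(255,0,0)),(45,(0,255,0)),(51,(0,0,255))):
    a=np.radians(d)
    for sy in(-85,85):
        X=H+ay*sy+ax*(-156*np.cos(a)+10*np.sin(a))+np.array([0,0,156*np.sin(a)+10*np.cos(a)])
        p=(proj(c,X)[0]-[130,110])*2.5; cv2.circle(g,(int(p[0]),int(p[1])),3,col,-1); print(d,sy,p.round())
cv2.imwrite("pics/s5.png",g)
t=optics.read_camera("top"); f=t["frame"]; cv2.imwrite("pics/t5.png",cv2.resize(f[90:290,90:310],(660,600)))
hsv=cv2.cvtColor(f,cv2.COLOR_BGR2HSV)
m=cv2.inRange(hsv,(50,15,60),(105,255,255))[150:280,200:300]
o=readout.observe();print(o["position"],o["contact_force"],o["grasp_force"],np.abs(o["qd"]).max(),m.sum()/255)
E
```

```text
39 -85 [270. 223.]
39 85 [261. 365.]
45 -85 [257. 213.]
45 85 [246. 355.]
51 -85 [242. 204.]
51 85 [228. 346.]
[517.49849093 209.05044933 184.02096414] [-2.42945859  9.61542114 -2.02009497] 38.802765011787415 0.002113876803011596 1691.0
```

View pics/s5.png

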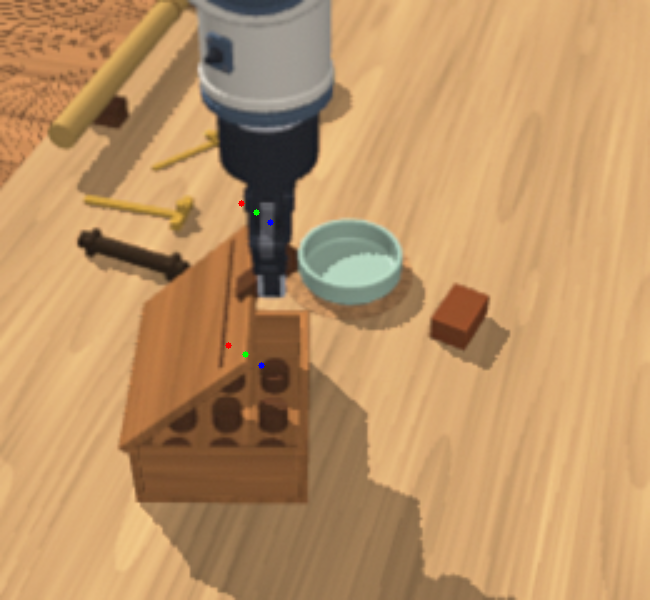

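View pics/t5.png

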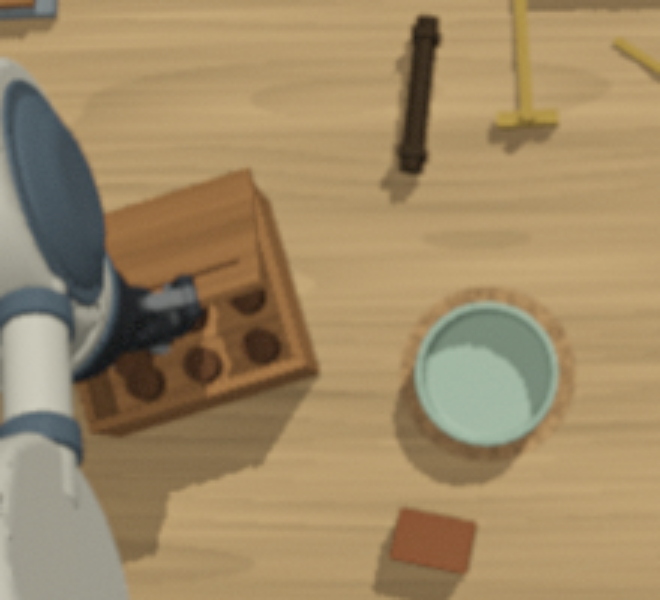

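In the side view the lid's front corner is at about (250,358), close to the 45-degree mark. The 124.5 mm rise of the tool also gives about 0.78 rad. The top view shows the dish still centred on the pad, with the spacer, pipe and gauge untouched, and the arm is still, so I'm handing in.

```bash
python3 -c "
from workcell import manip
print(manip.close_job())"
```

```text
the job is handed in; nothing more can be done
None
```

I handed the job in with the dish centred on the cork pad to about 3 mm and the gripper holding the lid steady at about 45 degrees; the spacer, pipe and gauge look undisturbed, and the hand-in returned no verdict.

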